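# Run down the loose wing nut of the flower press

### The job

On the radiator shelf lies a wooden flower press; of its four wing nuts, the one at the corner beside the bicycle bell has been left backed off. Gently push its wings round clockwise (seen from above) with fingertip strokes, without gripping it, until it is fully down and snug on its washer. Leave the other three nuts, the press and everything round it where they are, and end clear of it all.

Things in the scene. Friction and masses are not known exactly. Their poses are not given: they have to be found in the camera images.
- press: Loose flower press, 1.6 kg, two wooden boards 230 x 180 mm, 50 mm high to the top face. Origin: centre of its underside; x along the long side, z up. Upright M10 bolts at x = +-93, y = +-68 mm end 72.5 mm above the shelf; each has a washer (25 mm across, 2 mm thick) on the top board and a wing nut. It slides if pushed with more than about 8 N.
- wing_nut: The loose nut at the press's +x, +y corner. Origin: on the bolt axis at its underside, 52 mm above the shelf when snug, rising 1.5 mm per turn; this frame does not turn. Hub 20 mm across, 12 high; two opposite flat upright wings, 51 mm over both, 4.4 thick, each a disc 18 mm across, its centre 16.5 mm from the axis and 16 mm above the underside; wing tops at 25 mm.
- wings (a point): Point on the loose nut's axis, 16 mm above its underside (mid-height of the ears), turning with the nut: its x axis points along one wing (the other wing points the opposite way), z up.
- nut_turn (a joint): How far the loose nut is backed off, in rad: 0 = snug on its washer (a hard stop), growing anticlockwise seen from above; it starts at 7 to 10.5 (1.1 to 1.7 turns). Ordinary right-hand thread: clockwise lowers it. Drag about 0.012 N m, it stays where it is left.
- nut_b (a joint): The snug wing nut at the press's -x, +y corner, same nut and same meaning: 0 = snug. To be left alone (drag about 0.06 N m).
- nut_c (a joint): The snug wing nut at the press's -x, -y corner: 0 = snug. To be left alone.
- nut_d (a joint): The snug wing nut at the press's +x, -y corner: 0 = snug. To be left alone.
- bell: Loose chrome bicycle bell, dome 55 mm across, 44 mm high, its lever reaching 43 mm from the axis, standing on its foot on the shelf about 60 to 80 mm from the loose nut's axis. Origin: centre of its underside. To be left alone.
- whistle: Loose orange plastic whistle, 50 x 18 x 21 mm, on the shelf beside the press. Origin: underside below the barrel. To be left alone.
- dish: Loose blue ceramic dish, 120 mm across, 32 mm high; origin: centre of its underside. To be left alone.
- bamboo_box: Loose bamboo box with sliding lid, about 205 x 110 x 66 mm; origin: centre of its underside. To be left alone.
- phone_stand: Loose black hard silicone phone stand, 85 x 70 mm, about 90 mm high; origin: centre of its underside. To be left alone.
- plant_pot: Loose terracotta pot with a succulent, 102 mm across, about 110 mm high; origin: centre of its underside. To be left alone.

How it is judged:
At the end, for the whole second after the job is handed in: The loose nut is down on its washer (backed off less than 0.25 rad) and still; the other three nuts are snug (under 0.25 rad); the press lies flat and still within 30 mm of its start; bell, whistle, dish, box, phone stand and pot are within 15 mm of theirs (value of joint each of nut_turn, nut_b, nut_c, nut_d below 0.25 rad and not (velocity of joint nut_turn above 0.1 rad/s) and distance of press from where it was at the start of the episode below 0.03 m and angle between press's own z axis and vertical below 0.03 rad and linear speed of each of press, bell, whistle below 0.01 m/s and angle between bell's own z axis and vertical below 0.1 rad and distance of each of bell, whistle, dish, bamboo_box, phone_stand, plant_pot from where it was at the start of the episode below 0.015 m); the robot touches nothing.
It fails at once if the press is lifted or tipped (height (world z) of press above 0.008 m or angle between press's own z axis and vertical above 0.06 rad).
It fails at once if the press is shoved more than 30 mm (distance of press from where it was at the start of the episode above 0.03 m).
It fails at once if the press, a bolt or a nut is gripped or forced (over 35 N of finger force on the press and its nuts) (contact force between the fingers and press above 35 N).
It fails at once if another nut is loosened (value of joint any of nut_b, nut_c, nut_d above 0.4 rad).
It fails at once if a bystander is knocked or carried off (distance of any of bell, whistle, dish, bamboo_box, phone_stand, plant_pot from where it was at the start of the episode above 0.02 m).
It also fails if it takes over 67 s, if anything falls off the work surface, if the arm or the gripper's body presses on something with over 40 N, if the wrist force passes 120 N, or if a joint passes its speed limit or range.

### The arm

A 6-joint arm with a two-finger parallel gripper is mounted at the origin on the work surface. World frame = base frame: x ahead of the robot, y to its left, z up, the work surface at z = 0. Lengths are in m, angles in rad, forces in N, time in s.
With the tool pointing down it reaches from about 0.3 to 0.85 m from the base axis. Payload 5.4 kg.
Tool frame: the origin (TCP) lies midway between the tips of the shut fingers; the grasp point (between the pads) lies r.grip_point_offset behind it (r.grip_point_offset is the distance from the TCP to the grasp point, in m); z points along the fingers, y is the line along which they close (so a half turn about z gives the same grasp; the last joint's range is limited). The gripper opens to 85 mm and grips with 20 to 120 N. Pads are 22 mm wide; open, the fingers measure 114 mm over their backs; the gripper's body (76 mm by 85 mm) begins 54 mm behind the grasp point. The pads swing forward as they close: fully open they stand 13 mm farther back than shut.
Start: joints at [-1.484, 0.158, 1.597, -0, 1.386, -0.21], TCP at [0.168, -0.55, 0.231] pointing down, gripper open.
Joint ranges: [-2.91, 2.91], [-0.94, 2.29], [0.18, 2.7], [-1.29, 4.43], [0.17, 2.64], [-3, 3]. Speed limits (rad/s): [2.57, 2.57, 3.14, 3.14, 3.14, 3.14].

### API

Orientations are given as a rotation vector (axis times angle).
In Python, from bench import r gives the robot as it stands.
- The arm moves only by the tool carry_out, never from a script. Its argument "steps" is a list of rows, each an object with "linear": the shift along the tool's x, y, z normalised to -1 to 1, where 1 is 800 mm, a list of three; "turn": the turn, a rotation vector about the tool's x, y, z normalised to -1 to 1, where 1 is 2 pi rad, a list of three; "hand": the closure, from -1 (fully open) to 1 (shut). A call has 1 to 12 rows; each row shifts and turns the commanded pose from where the row before left it, along the tool's axes as they then stand; what a row does not reach is not made up. A row lasts 1/12 s, in which the tool goes at most 41.7 mm and 7.16 degrees, less where a joint would pass 70% of its speed; a pose out of reach is approached as far as the arm can. A call with a number of a shift or a turn outside -1 to 1 is refused whole. A call with a gripper value outside its range is refused whole. The fingers move at their own pace and stop on an object; the grip force is fixed at half the most. Time passes only in rows, so rows that do not move let the fingers close. It gives the time, the measured TCP pose, the force, the opening and the grip force at its end, in the units of the state.
- r.observe(): the state, without advancing time (a new reading comes with each control period).
- r.snapshot(name): name is "scene" or "top" or "wrist"; returns a dict with "frame" (420x560x3 uint8, red, green, blue), "intrinsics" (3x3 intrinsics, pixels), "dist_coeffs" ([k1, k2, p1, p2, k3] as OpenCV has them; the pictures are not rectified), "R" (3x3) and "t" (3): a world point X has camera coordinates R X + t. Camera axes: x right, y down, z forward; pixel columns grow to the right and rows downward; lengths in m; the calibration is good to about 2 mm. A picture is of the moment at which its call begins. There is no depth.
- r.hand_in(): hands the job in; it is judged then, once.
Trained networks look in the newest picture that a camera, given by its name, has taken for a name from the list of things; names that differ only in an ending like _2 or _b are one class to them, and where a whole thing is asked for, a point or a joint stands for the part that bears it (a point fixed in the world has none). Each returns a list of dicts, best first, with "confidence" (0 to 1); they miss things now and then, are a little off and sometimes report something else, mostly with a low value. They report only what shows in the picture. A call takes as long as a camera call.
- r.regions_of(camera, query): "pixels" (420x560 bool, what is visible of it) and "at" ([column, row] in pixels, amid what is visible of it).
- r.pinpoint(camera, query): "at" ([column, row] in pixels: a listed point, or the origin of a listed thing).
The state is a dict: "clock": time; "joint_positions": joint angles; "qd": joint speeds; "joint_torque": joint torques, N m; "ee_pos": TCP position; "orientation": TCP orientation; "contact_force": force on the tool from outside, world axes, zero at the start; "ft_torque": the same for the moment, N m; "grip_width": finger opening in m; "gripper_force": force on a finger pad.
Only numpy, scipy, OpenCV 4.12 (cv2) and the standard library are available. Lean on these libraries where they do the work, as an engineer would, in place of code of your own. Each camera call takes 0.05 s, during which the arm holds its last target. There are 200 camera calls.

## Working session

There is one attempt and no reset: what is moved stays moved. The work goes in short steps, Python scripts to look and compute and a tool call to move; the robot and the scene stay as the last step left them, time stands still between calls to the robot, and variables do not carry over. Pictures are saved under pics/ and viewed, at most 10 in all, crops included, and the job is handed in when it is done.

Besides the shell and the picture viewer there is one more tool, called after "Request:" by a JSON object that holds its "method" and its "body". carry_out: Moves the arm, as the interface text tells. Its arguments: {"type":"object","properties":{"steps":{"type":"array"}},"required":["steps"]}

```bash
ls; mkdir -p pics; cat > h.py <<'E'
import numpy as np, cv2
from bench import r
from scipy.spatial.transform import Rotation as Ro
def proj(s,X):
    X=np.atleast_2d(np.array(X,float))
    return cv2.projectPoints(X,cv2.Rodrigues(s['R'])[0],np.array(s['t'],float),np.array(s['intrinsics']),np.array(s['dist_coeffs']))[0][:,0]
def atz(s,px,z):
    u=cv2.undistortPoints(np.array([[px]],float),np.array(s['intrinsics']),np.array(s['dist_coeffs']))[0,0]
    R=np.array(s['R']);c=-R.T@np.array(s['t']);d=R.T@np.array([u[0],u[1],1])
    return c+d*(z-c[2])/d[2]
E
python3 - <<'E'
from h import *
o=r.observe();print(o['ee_pos'],o['orientation'],o['grip_width'],r.grip_point_offset)
ims=[]
for c in['top','scene']:
    s=r.snapshot(c);cv2.imwrite(f'pics/{c}0.png',s['frame'][:,:,::-1])
    print(c,-np.array(s['R']).T@s['t'])
    for q,z in[('wing_nut',.054),('wings',.07),('press',0),('bell',0),('nut_b',.052),('whistle',0)]:
        for p in r.pinpoint(c,q)[:5]: print(q,round(p['confidence'],2),np.round(p['at'],1),atz(s,p['at'],z).round(4))
E
```

```text
pics
[ 0.1680791  -0.54926833  0.23031113] [-3.10521932e+00 -4.64181110e-01 -1.86770047e-04] 0.08546780127275945 0.0187
top [0.37337065 0.02630064 1.24119599]
wing_nut 0.56 [230.8 240.5] [0.4459 0.1297 0.054 ]
wing_nut 0.45 [294.1 196.1] [ 0.5735 -0.0455  0.054 ]
wings 0.46 [296.6 192.6] [ 0.5808 -0.0515  0.07  ]
press 0.63 [302.5 177.3] [ 0.6397 -0.0735  0.    ]
press 0.4 [102.4 233.2] [0.4655 0.5062 0.    ]
bell 0.67 [301.9 177.7] [ 0.6384 -0.0717  0.    ]
bell 0.22 [425.4 248.8] [ 0.4319 -0.4346  0.    ]Traceback (most recent call last):
  File "<stdin>", line 8, in <module>
ValueError: it knows: bamboo_box, bell, dish, phone_stand, plant_pot, press, whistle, wing_nut, wings
```

View pics/top0.png

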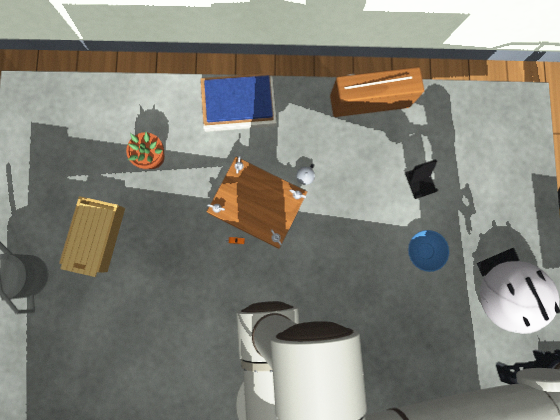

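```bash
python3 - <<'E'
from h import *
for c in['scene','wrist']:
    s=r.snapshot(c);cv2.imwrite(f'pics/{c}0.png',s['frame'][:,:,::-1])
    print(c,-np.array(s['R']).T@s['t'])
    for q,z in[('wing_nut',.054),('wings',.07),('press',0),('bell',0),('whistle',0)]:
        for p in r.pinpoint(c,q)[:5]: print(q,round(p['confidence'],2),np.round(p['at'],1),atz(s,p['at'],z).round(4))
E
```

```text
scene [ 1.28411718 -0.05866411  0.96972073]
wing_nut 0.54 [263.9 225.4] [ 0.5806 -0.0535  0.054 ]
wings 0.38 [266.3 222.1] [ 0.5818 -0.0456  0.07  ]
wings 0.18 [139.9 263.6] [ 0.6788 -0.3994  0.07  ]
press 0.57 [298.7 226.8] [0.5588 0.0533 0.    ]
bell 0.52 [254.6 253.1] [ 0.6378 -0.0891  0.    ]
whistle 0.38 [318.5 197.5] [0.4479 0.1347 0.    ]
wrist [ 0.23682902 -0.52848503  0.37341   ]
```

The top view shows the press around (258,203), with nuts at (239,167), (297,194), (276,237) and (216,208). The bell is at (306,175), so the loose nut is the one at (297,194). I'm moving above it for a wrist view.

Request:
{"method": "carry_out", "body": {"steps": [{"linear":[0.042,-0.028,0],"turn":[0,0,0],"hand":-1},{"linear":[0.042,-0.028,0],"turn":[0,0,0],"hand":-1},{"linear":[0.042,-0.028,0],"turn":[0,0,0],"hand":-1},{"linear":[0.042,-0.028,0],"turn":[0,0,0],"hand":-1},{"linear":[0.042,-0.028,0],"turn":[0,0,0],"hand":-1},{"linear":[0.042,-0.028,0],"turn":[0,0,0],"hand":-1},{"linear":[0.042,-0.028,0],"turn":[0,0,0],"hand":-1},{"linear":[0.042,-0.028,0],"turn":[0,0,0],"hand":-1},{"linear":[0.042,-0.028,0],"turn":[0,0,0],"hand":-1},{"linear":[0.042,-0.028,0],"turn":[0,0,0],"hand":-1},{"linear":[0.042,-0.028,0],"turn":[0,0,0],"hand":-1},{"linear":[0.042,-0.028,0],"turn":[0,0,0],"hand":-1}]}}

```text
clock: 1.85
ee_pos: [0.4761, -0.1731, 0.2316]
orientation: [3.106, 0.464, 0.001]
contact_force: [1.1, 0.0, 0.1]
grip_width: 0.0854
gripper_force: 0.0
```

Request:
{"method": "carry_out", "body": {"steps": [{"linear":[0.042,-0.028,0],"turn":[0,0,0],"hand":0},{"linear":[0.042,-0.028,0],"turn":[0,0,0],"hand":0},{"linear":[0.03,-0.02,0],"turn":[0,0,0],"hand":0},{"linear":[0,0,0],"turn":[0,0,0],"hand":0},{"linear":[0,0,0],"turn":[0,0,0],"hand":0},{"linear":[0,0,0],"turn":[0,0,0],"hand":0}]}}

```text
clock: 2.35
ee_pos: [0.5443, -0.0903, 0.2312]
orientation: [3.107, 0.465, -0.001]
contact_force: [-0.3, -0.1, -0.5]
grip_width: 0.0429
gripper_force: 0.0
```

```bash
python3 - <<'E'
from h import *
o=r.observe();print(o)
s=r.snapshot('wrist');cv2.imwrite('pics/w1.png',s['frame'][:,:,::-1])
print(-np.array(s['R']).T@s['t'],np.array(s['R']).round(2))
for q,z in[('wing_nut',.054),('wings',.07),('bell',0)]:
    for p in r.pinpoint('wrist',q)[:5]: print(q,round(p['confidence'],2),np.round(p['at'],1),atz(s,p['at'],z).round(4))
E
```

```text
{'clock': 2.35, 'joint_positions': array([-3.83225902e-01,  9.88313104e-02,  1.66269165e+00, -4.99836960e-04,
        1.38045601e+00,  8.90619190e-01]), 'qd': array([-0.02299003, -0.01024309,  0.00886101,  0.00033679, -0.00079154,
        0.00218031]), 'joint_torque': array([ 1.00354381e+00, -3.69189405e+01, -3.32832849e+01,  6.35168119e-02,
       -7.04260689e-03,  6.32798809e-03]), 'ee_pos': array([ 0.54427525, -0.09031323,  0.23117764]), 'orientation': array([ 3.10678120e+00,  4.64851402e-01, -9.13855603e-04]), 'contact_force': array([-0.30815343, -0.06414731, -0.45896376]), 'ft_torque': array([ 0.01323563, -0.0044531 , -0.00367638]), 'gripper_force': 0.0, 'grip_width': 0.04287151086232857}
[ 0.61302888 -0.06890089  0.37325576] [[ 0.29 -0.96 -0.  ]
 [-0.92 -0.28  0.28]
 [-0.27 -0.08 -0.96]]
wing_nut 0.88 [256.7 148.6] [ 0.5791 -0.0568  0.054 ]
wings 0.56 [254.9 149.3] [ 0.5796 -0.0559  0.07  ]
bell 0.84 [294.9  98.4] [ 0.6413 -0.0814  0.    ]
```

View pics/w1.png

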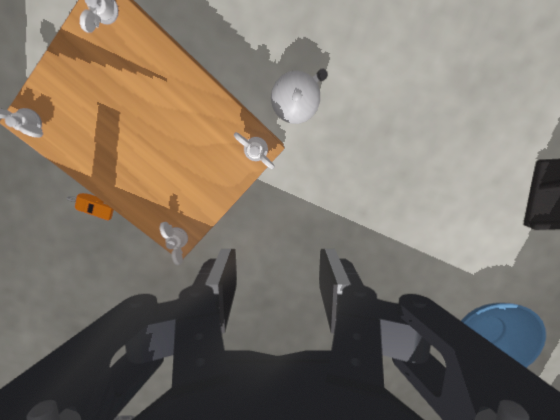

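The wrist view shows the loose nut's hub at (256,149), wing tips at about (237,136) and (271,166), and the bell at (296,97). The wings point at about 65° in world. I'll straddle the wings with half-open fingers and turn the tool about the bolt axis.

Request:
{"method": "carry_out", "body": {"steps": [{"linear":[0.027,-0.014,0],"turn":[0,0,0],"hand":0.16},{"linear":[0.027,-0.014,0],"turn":[0,0,0],"hand":0.16},{"linear":[0,0,0],"turn":[0,0,-0.0195],"hand":0.16},{"linear":[0,0,0],"turn":[0,0,-0.0195],"hand":0.16},{"linear":[0,0,0],"turn":[0,0,-0.0195],"hand":0.16},{"linear":[0,0,0],"turn":[0,0,-0.0195],"hand":0.16},{"linear":[0,0,0],"turn":[0,0,-0.0195],"hand":0.16},{"linear":[0,0,0],"turn":[0,0,-0.0195],"hand":0.16},{"linear":[0,0,0],"turn":[0,0,-0.0195],"hand":0.16},{"linear":[0,0,0],"turn":[0,0,-0.0195],"hand":0.16},{"linear":[0,0,0],"turn":[0,0,-0.0195],"hand":0.16},{"linear":[0,0,0],"turn":[0,0,-0.0195],"hand":0.16}]}}

```text
clock: 3.55
ee_pos: [0.579, -0.0569, 0.2314]
orientation: [2.27, 2.172, 0.0]
contact_force: [-0.2, -0.0, 0.8]
grip_width: 0.036
gripper_force: 0.0
```

Request:
{"method": "carry_out", "body": {"steps": [{"linear":[0,0,0],"turn":[0,0,-0.0195],"hand":0.16},{"linear":[0,0,0],"turn":[0,0,-0.0195],"hand":0.16},{"linear":[0,0,0],"turn":[0,0,-0.0195],"hand":0.16},{"linear":[0,0,0],"turn":[0,0,-0.0195],"hand":0.16},{"linear":[0,0,0],"turn":[0,0,-0.0195],"hand":0.16},{"linear":[0,0,0],"turn":[0,0,-0.0195],"hand":0.16},{"linear":[0,0,0],"turn":[0,0,-0.0195],"hand":0.16},{"linear":[0,0,0],"turn":[0,0,-0.0195],"hand":0.16},{"linear":[0,0,0],"turn":[0,0,-0.0195],"hand":0.16},{"linear":[0,0,0],"turn":[0,0,-0.0195],"hand":0.16},{"linear":[0,0,0],"turn":[0,0,-0.0195],"hand":0.16},{"linear":[0,0,0],"turn":[0,0,-0.0195],"hand":0.16}]}}

```text
clock: 4.55
ee_pos: [0.579, -0.0569, 0.2314]
orientation: [0.227, 3.133, -0.0]
contact_force: [0.3, 0.3, -0.2]
grip_width: 0.0357
gripper_force: 0.0
```

Request:
{"method": "carry_out", "body": {"steps": [{"linear":[0,0,0],"turn":[0,0,-0.0195],"hand":0.16},{"linear":[0,0,0],"turn":[0,0,-0.0195],"hand":0.16},{"linear":[0,0,0],"turn":[0,0,-0.0195],"hand":0.16},{"linear":[0,0,0],"turn":[0,0,-0.0195],"hand":0.16},{"linear":[0,0,0],"turn":[0,0,-0.0195],"hand":0.16},{"linear":[0,0,0],"turn":[0,0,-0.0195],"hand":0.16},{"linear":[0,0,0],"turn":[0,0,-0.0195],"hand":0.16},{"linear":[0,0,0],"turn":[0,0,-0.0195],"hand":0.16},{"linear":[0,0,0],"turn":[0,0,-0.0195],"hand":0.16},{"linear":[0,0,0],"turn":[0,0,0],"hand":0.16},{"linear":[0,0,0],"turn":[0,0,0],"hand":0.16}]}}

```text
clock: 5.47
ee_pos: [0.5791, -0.0566, 0.2314]
orientation: [-1.435, 2.795, -0.0]
contact_force: [-0.2, -0.1, 0.2]
grip_width: 0.0358
gripper_force: 0.0
```

```bash
cat > st.py <<'E'
from h import *
o=r.observe();m=Ro.from_rotvec(o['orientation']).as_matrix()
print('t',o['clock'],'q6',o['joint_positions'][5].round(3),'p',o['ee_pos'].round(4),'tx deg',np.degrees(np.arctan2(m[1,0],m[0,0])).round(1),'zax',m[:,2].round(3),'w',o['grip_width'],'F',o['contact_force'].round(2),'T',o['ft_torque'].round(3))
E
cat > look.py <<'E'
from st import *
s=r.snapshot('wrist')
for q,z in[('wing_nut',.054),('wings',.07)]:
    for p in r.pinpoint('wrist',q)[:4]: print(q,round(p['confidence'],2),np.round(p['at'],1),atz(s,p['at'],z).round(4))
import sys
if len(sys.argv)>1:
    c=proj(s,[0.5794,-0.0563,.065])[0];print(c)
    x,y=[int(np.clip(a,110,b-110)) for a,b in zip(c,(560,420))]
    cv2.imwrite(f'pics/{sys.argv[1]}.png',cv2.resize(s['frame'][y-110:y+110,x-110:x+110,::-1],(594,594),interpolation=2)); print('crop origin',x-110,y-110)
E
python3 look.py w2
```

```text
t 5.4667 q6 -2.825 p [ 0.5791 -0.0566  0.2314] tx deg -125.6 zax [ 0. -0. -1.] w 0.03583586348372743 F [-0.22 -0.11  0.16] T [ 0.016 -0.042  0.013]
wing_nut 0.9 [279.9 185.9] [ 0.5752 -0.0573  0.054 ]
wings 0.53 [277.6 193.5] [ 0.5799 -0.055   0.07  ]
[277.24801852 191.18034705]
crop origin 167 81
```

View pics/w2.png

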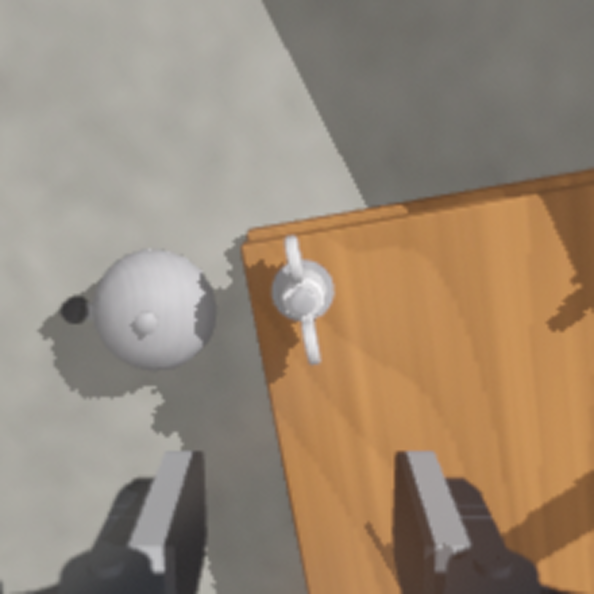

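The crop shows the wings almost along tool x (about 8° off) and centred between the fingers, with the bell clear to the left. Descending.

Request:
{"method": "carry_out", "body": {"steps": [{"linear":[0,0,0.045],"turn":[0,0,0],"hand":0.16},{"linear":[0,0,0.045],"turn":[0,0,0],"hand":0.16},{"linear":[0,0,0.045],"turn":[0,0,0],"hand":0.16},{"linear":[0,0,0.035],"turn":[0,0,0],"hand":0.16},{"linear":[0,0,0.025],"turn":[0,0,0],"hand":0.16},{"linear":[0,0,0.015],"turn":[0,0,0],"hand":0.16},{"linear":[0,0,0.006],"turn":[0,0,0],"hand":0.16},{"linear":[0,0,0],"turn":[0,0,0],"hand":0.16},{"linear":[0,0,0],"turn":[0,0,0],"hand":0.16}]}}

```text
clock: 6.37
ee_pos: [0.5804, -0.0564, 0.0599]
orientation: [-1.44, 2.79, -0.003]
contact_force: [0.8, -0.2, -0.5]
grip_width: 0.0358
gripper_force: 0.0
```

Request:
{"method": "carry_out", "body": {"steps": [{"linear":[0,0,0],"turn":[0,0,0.016],"hand":0.16},{"linear":[0,0,0],"turn":[0,0,0.016],"hand":0.16},{"linear":[0,0,0],"turn":[0,0,0.016],"hand":0.16},{"linear":[0,0,0],"turn":[0,0,0.016],"hand":0.16},{"linear":[0,0,0],"turn":[0,0,0.016],"hand":0.16},{"linear":[0,0,0],"turn":[0,0,0.016],"hand":0.16},{"linear":[0,0,0],"turn":[0,0,0.016],"hand":0.16},{"linear":[0,0,0],"turn":[0,0,0.016],"hand":0.16},{"linear":[0,0,0],"turn":[0,0,0.016],"hand":0.16},{"linear":[0,0,0],"turn":[0,0,0.016],"hand":0.16},{"linear":[0,0,0],"turn":[0,0,0.016],"hand":0.16},{"linear":[0,0,0],"turn":[0,0,0.016],"hand":0.16}]}}

```text
clock: 7.37
ee_pos: [0.5806, -0.0564, 0.0607]
orientation: [0.404, 3.112, -0.001]
contact_force: [-0.9, 0.4, 0.4]
grip_width: 0.0362
gripper_force: 0.3
```

```bash
python3 look.py w3
```

```text
t 7.3667 q6 -1.616 p [ 0.5806 -0.0564  0.0607] tx deg 165.2 zax [ 0.003 -0.001 -1.   ] w 0.0361845528397857 F [-0.9   0.42  0.41] T [0.042 0.2   0.079]
wing_nut 0.81 [280.  252.3] [ 0.578  -0.0536  0.054 ]
wings 0.62 [276.8 266.9] [ 0.5779 -0.0553  0.07  ]
wings 0.25 [264.3 302.8] [ 0.5955 -0.0665  0.07  ]
[275.7343511  265.31484271]
crop origin 165 155
```

View pics/w3.png

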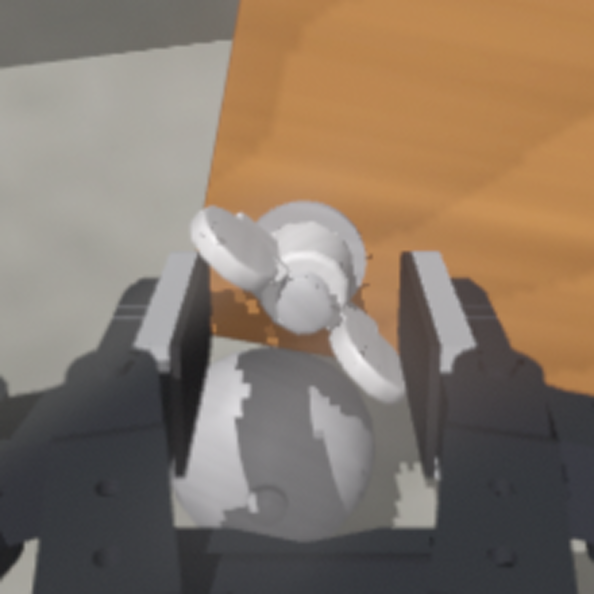

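The tool is pushing the wings round as planned: the wing tips bear on both pads and the bell below is clear. Continuing the stroke.

Request:
{"method": "carry_out", "body": {"steps": [{"linear":[0,0,0],"turn":[0,0,0.019],"hand":0.16},{"linear":[0,0,0],"turn":[0,0,0.019],"hand":0.16},{"linear":[0,0,0],"turn":[0,0,0.019],"hand":0.16},{"linear":[0,0,0],"turn":[0,0,0.019],"hand":0.16},{"linear":[0,0,0],"turn":[0,0,0.019],"hand":0.16},{"linear":[0,0,0],"turn":[0,0,0.019],"hand":0.16},{"linear":[0,0,0],"turn":[0,0,0.019],"hand":0.16},{"linear":[0,0,0],"turn":[0,0,0.019],"hand":0.16},{"linear":[0,0,0],"turn":[0,0,0.019],"hand":0.16},{"linear":[0,0,0],"turn":[0,0,0.019],"hand":0.16},{"linear":[0,0,0],"turn":[0,0,0.019],"hand":0.16},{"linear":[0,0,0],"turn":[0,0,0.019],"hand":0.16}]}}

```text
clock: 8.52
ee_pos: [0.58, -0.0564, 0.0595]
orientation: [2.347, 2.086, 0.001]
contact_force: [0.3, -1.1, -0.5]
grip_width: 0.036
gripper_force: 0.4
```

Request:
{"method": "carry_out", "body": {"steps": [{"linear":[0,0,0],"turn":[0,0,0.019],"hand":0.16},{"linear":[0,0,0],"turn":[0,0,0.019],"hand":0.16},{"linear":[0,0,0],"turn":[0,0,0.019],"hand":0.16},{"linear":[0,0,0],"turn":[0,0,0.019],"hand":0.16},{"linear":[0,0,0],"turn":[0,0,0.019],"hand":0.16},{"linear":[0,0,0],"turn":[0,0,0.019],"hand":0.16},{"linear":[0,0,0],"turn":[0,0,0.019],"hand":0.16},{"linear":[0,0,0],"turn":[0,0,0.019],"hand":0.16},{"linear":[0,0,0],"turn":[0,0,0.019],"hand":0.16},{"linear":[0,0,0],"turn":[0,0,0.019],"hand":0.16},{"linear":[0,0,0],"turn":[0,0,0.019],"hand":0.16},{"linear":[0,0,0],"turn":[0,0,0.019],"hand":0.16}]}}

```text
clock: 9.52
ee_pos: [0.5798, -0.0563, 0.0595]
orientation: [3.141, 0.032, 0.002]
contact_force: [-0.1, 0.0, -0.5]
grip_width: 0.0356
gripper_force: 0.3
```

```bash
python3 look.py w4
```

```text
t 9.5167 q6 1.246 p [ 0.5798 -0.0563  0.0595] tx deg 1.2 zax [ 0.001 -0.001 -1.   ] w 0.03556282212173051 F [-0.14  0.03 -0.45] T [-0.007  0.17   0.015]
wing_nut 0.56 [275.8 261.5] [ 0.5787 -0.055   0.054 ]
wings 0.7 [276.2 274.2] [ 0.5799 -0.0552  0.07  ]
[278.38305317 270.17913106]
crop origin 168 160
```

View pics/w4.png

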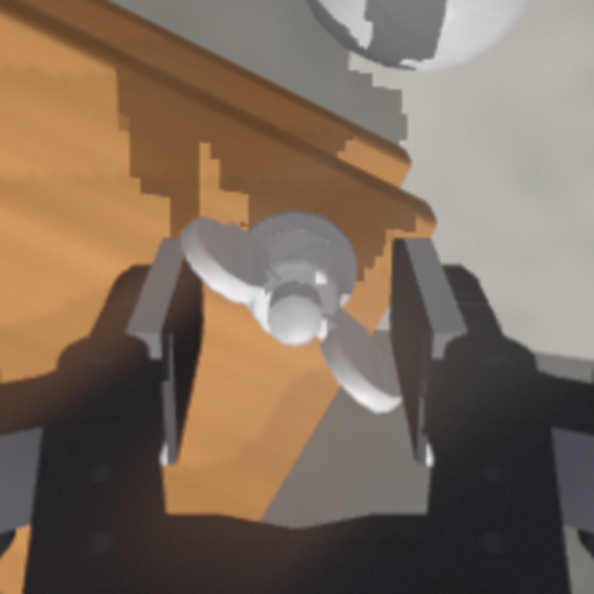

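Contact is still good with the same engagement, and the bell is undisturbed. I'll finish this stroke, then open, turn back about half a turn and re-engage.

Request:
{"method": "carry_out", "body": {"steps": [{"linear":[0,0,0],"turn":[0,0,0.0195],"hand":0.16},{"linear":[0,0,0],"turn":[0,0,0.0195],"hand":0.16},{"linear":[0,0,0],"turn":[0,0,0.0195],"hand":0.16},{"linear":[0,0,0],"turn":[0,0,0.0195],"hand":0.16},{"linear":[0,0,0],"turn":[0,0,0.0195],"hand":0.16},{"linear":[0,0,0],"turn":[0,0,0.0195],"hand":0.16},{"linear":[0,0,0],"turn":[0,0,0.0195],"hand":0.16},{"linear":[0,0,0],"turn":[0,0,0.0195],"hand":0.16},{"linear":[0,0,0],"turn":[0,0,0.0195],"hand":0.16},{"linear":[0,0,0],"turn":[0,0,0.0195],"hand":0.16},{"linear":[0,0,0],"turn":[0,0,0.0195],"hand":0.16},{"linear":[0,0,0],"turn":[0,0,0.0195],"hand":0.16}]}}

```text
clock: 10.67
ee_pos: [0.5795, -0.0563, 0.0589]
orientation: [2.354, -2.08, 0.001]
contact_force: [-1.0, -0.4, -0.8]
grip_width: 0.0357
gripper_force: 0.4
```

Request:
{"method": "carry_out", "body": {"steps": [{"linear":[0,0,0],"turn":[0,0,0],"hand":-1},{"linear":[0,0,0],"turn":[0,0,0],"hand":-1},{"linear":[0,0,0],"turn":[0,0,0],"hand":-1},{"linear":[0,0,0],"turn":[0,0,0],"hand":-1},{"linear":[0,0,0],"turn":[0,0,0],"hand":-1},{"linear":[0,0,0],"turn":[0,0,0],"hand":-1},{"linear":[0,0,0],"turn":[0,0,0],"hand":-1}]}}

```text
clock: 11.25
ee_pos: [0.5793, -0.056, 0.0585]
orientation: [-2.356, 2.078, -0.0]
contact_force: [0.0, 0.2, -0.1]
grip_width: 0.0856
gripper_force: 0.0
```

```bash
python3 st.py
```

```text
t 11.25 q6 2.713 p [ 0.5793 -0.056   0.0585] tx deg -82.8 zax [ 0. -0. -1.] w 0.08556285309589395 F [ 0.03  0.22 -0.13] T [ 0.057 -0.049 -0.024]
```

Request:
{"method": "carry_out", "body": {"steps": [{"linear":[0,0,0],"turn":[0,0,-0.0195],"hand":-1},{"linear":[0,0,0],"turn":[0,0,-0.0195],"hand":-1},{"linear":[0,0,0],"turn":[0,0,-0.0195],"hand":-1},{"linear":[0,0,0],"turn":[0,0,-0.0195],"hand":-1},{"linear":[0,0,0],"turn":[0,0,-0.0195],"hand":-1},{"linear":[0,0,0],"turn":[0,0,-0.0195],"hand":-1},{"linear":[0,0,0],"turn":[0,0,-0.0195],"hand":-1},{"linear":[0,0,0],"turn":[0,0,-0.0195],"hand":-1},{"linear":[0,0,0],"turn":[0,0,-0.0195],"hand":-1},{"linear":[0,0,0],"turn":[0,0,-0.0195],"hand":-1},{"linear":[0,0,0],"turn":[0,0,-0.0195],"hand":-1},{"linear":[0,0,0],"turn":[0,0,-0.0195],"hand":-1}]}}

```text
clock: 12.25
ee_pos: [0.5793, -0.056, 0.0585]
orientation: [-3.141, -0.047, 0.0]
contact_force: [-0.1, 0.1, -0.8]
grip_width: 0.0856
gripper_force: 0.0
```

Request:
{"method": "carry_out", "body": {"steps": [{"linear":[0,0,0],"turn":[0,0,-0.0195],"hand":-1},{"linear":[0,0,0],"turn":[0,0,-0.0195],"hand":-1},{"linear":[0,0,0],"turn":[0,0,-0.0195],"hand":-1},{"linear":[0,0,0],"turn":[0,0,-0.0195],"hand":-1},{"linear":[0,0,0],"turn":[0,0,-0.0195],"hand":-1},{"linear":[0,0,0],"turn":[0,0,-0.0195],"hand":-1},{"linear":[0,0,0],"turn":[0,0,-0.0195],"hand":-1},{"linear":[0,0,0],"turn":[0,0,-0.0195],"hand":-1},{"linear":[0,0,0],"turn":[0,0,-0.0195],"hand":-1},{"linear":[0,0,0],"turn":[0,0,-0.0195],"hand":-1},{"linear":[0,0,0],"turn":[0,0,-0.0195],"hand":-1},{"linear":[0,0,0],"turn":[0,0,-0.0195],"hand":-1}]}}

```text
clock: 13.25
ee_pos: [0.5793, -0.056, 0.0585]
orientation: [-2.298, -2.142, -0.0]
contact_force: [0.2, -1.0, 0.6]
grip_width: 0.0857
gripper_force: 0.0
```

Request:
{"method": "carry_out", "body": {"steps": [{"linear":[0,0,0],"turn":[0,0,-0.0195],"hand":-1},{"linear":[0,0,0],"turn":[0,0,-0.0195],"hand":-1},{"linear":[0,0,0],"turn":[0,0,-0.0195],"hand":-1},{"linear":[0,0,0],"turn":[0,0,-0.01],"hand":-1},{"linear":[0,0,0],"turn":[0,0,0],"hand":0.16},{"linear":[0,0,0],"turn":[0,0,0],"hand":0.16},{"linear":[0,0,0],"turn":[0,0,0],"hand":0.16},{"linear":[0,0,0],"turn":[0,0,0],"hand":0.16},{"linear":[0,0,0],"turn":[0,0,0],"hand":0.16},{"linear":[0,0,0],"turn":[0,0,0],"hand":0.16}]}}

```text
clock: 14.08
ee_pos: [0.5793, -0.056, 0.0585]
orientation: [1.797, 2.577, 0.0]
contact_force: [-0.2, 0.4, 0.0]
grip_width: 0.0358
gripper_force: 0.0
```

```bash
python3 look.py w5
```

```text
t 14.0833 q6 -0.657 p [ 0.5793 -0.056   0.0585] tx deg 110.2 zax [ 0.  0. -1.] w 0.03583752524514272 F [-0.23  0.4   0.01] T [0.012 0.095 0.025]
wing_nut 0.95 [275.4 256.8] [ 0.5781 -0.0542  0.054 ]
wings 0.68 [273.6 272. ] [ 0.5775 -0.0548  0.07  ]
[276.29331449 270.98463905]
crop origin 166 160
```

View pics/w5.png

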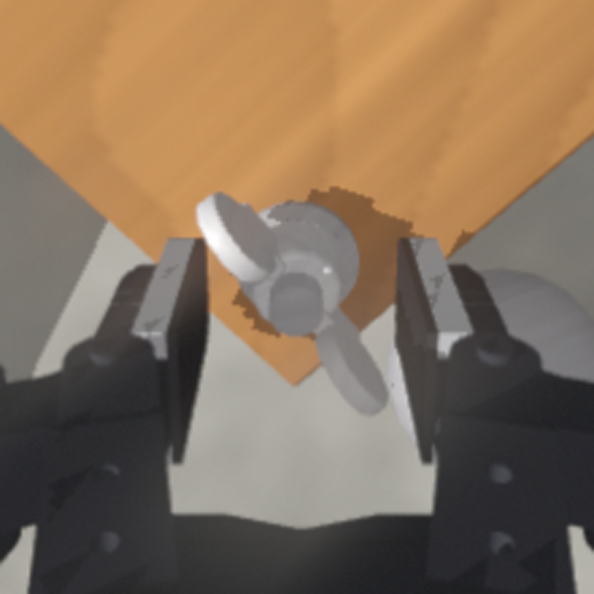

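The pads straddle the nut again with about 0.2 rad of free play. Pushing on to just short of the earliest possible stop, then in small steps while watching the force.

Request:
{"method": "carry_out", "body": {"steps": [{"linear":[0,0,0],"turn":[0,0,0.019],"hand":0.16},{"linear":[0,0,0],"turn":[0,0,0.019],"hand":0.16},{"linear":[0,0,0],"turn":[0,0,0.019],"hand":0.16},{"linear":[0,0,0],"turn":[0,0,0.019],"hand":0.16},{"linear":[0,0,0],"turn":[0,0,0.019],"hand":0.16},{"linear":[0,0,0],"turn":[0,0,0.019],"hand":0.16},{"linear":[0,0,0],"turn":[0,0,0.019],"hand":0.16},{"linear":[0,0,0],"turn":[0,0,0.019],"hand":0.16},{"linear":[0,0,0],"turn":[0,0,0.019],"hand":0.16},{"linear":[0,0,0],"turn":[0,0,0.019],"hand":0.16},{"linear":[0,0,0],"turn":[0,0,0.019],"hand":0.16},{"linear":[0,0,0],"turn":[0,0,0.019],"hand":0.16}]}}

```text
clock: 15.23
ee_pos: [0.579, -0.0561, 0.0584]
orientation: [-3.049, -0.755, 0.001]
contact_force: [-0.6, -0.3, 0.2]
grip_width: 0.0361
gripper_force: 0.3
```

Request:
{"method": "carry_out", "body": {"steps": [{"linear":[0,0,0],"turn":[0,0,0.018],"hand":0.16},{"linear":[0,0,0],"turn":[0,0,0.018],"hand":0.16},{"linear":[0,0,0],"turn":[0,0,0.018],"hand":0.16},{"linear":[0,0,0],"turn":[0,0,0.015],"hand":0.16},{"linear":[0,0,0],"turn":[0,0,0.01],"hand":0.16},{"linear":[0,0,0],"turn":[0,0,0.01],"hand":0.16}]}}

```text
clock: 15.73
ee_pos: [0.5789, -0.0559, 0.0583]
orientation: [-3.139, 0.111, 0.001]
contact_force: [-0.4, 0.7, -0.9]
grip_width: 0.0363
gripper_force: 0.3
```

```bash
python3 st.py
```

```text
t 15.7333 q6 1.338 p [ 0.5789 -0.0559  0.0583] tx deg -4.1 zax [-0.001  0.    -1.   ] w 0.03631395069939519 F [-0.38  0.7  -0.93] T [-0.003  0.11   0.016]
```

Request:
{"method": "carry_out", "body": {"steps": [{"linear":[0,0,0],"turn":[0,0,0.01],"hand":0.16},{"linear":[0,0,0],"turn":[0,0,0.01],"hand":0.16},{"linear":[0,0,0],"turn":[0,0,0.01],"hand":0.16},{"linear":[0,0,0],"turn":[0,0,0.01],"hand":0.16}]}}

```text
clock: 16.07
ee_pos: [0.5789, -0.0559, 0.0583]
orientation: [-3.101, 0.504, 0.001]
contact_force: [0.6, -0.2, -0.5]
grip_width: 0.036
gripper_force: 0.3
```

```bash
python3 st.py
```

```text
t 16.0667 q6 1.589 p [ 0.5789 -0.0559  0.0583] tx deg -18.5 zax [-0.001  0.    -1.   ] w 0.03595751767726494 F [ 0.62 -0.15 -0.47] T [ 0.015  0.127 -0.038]
```

Request:
{"method": "carry_out", "body": {"steps": [{"linear":[0,0,0],"turn":[0,0,0.01],"hand":0.16},{"linear":[0,0,0],"turn":[0,0,0.01],"hand":0.16},{"linear":[0,0,0],"turn":[0,0,0.01],"hand":0.16},{"linear":[0,0,0],"turn":[0,0,0.01],"hand":0.16}]}}

```text
clock: 16.4
ee_pos: [0.5789, -0.0558, 0.0583]
orientation: [-3.013, 0.889, 0.001]
contact_force: [-0.2, 0.8, -0.3]
grip_width: 0.0358
gripper_force: 0.3
```

Request:
{"method": "carry_out", "body": {"steps": [{"linear":[0,0,0],"turn":[0,0,0.01],"hand":0.16},{"linear":[0,0,0],"turn":[0,0,0.01],"hand":0.16},{"linear":[0,0,0],"turn":[0,0,0.01],"hand":0.16},{"linear":[0,0,0],"turn":[0,0,0.01],"hand":0.16}]}}

```text
clock: 16.73
ee_pos: [0.579, -0.0558, 0.0583]
orientation: [2.878, -1.259, -0.001]
contact_force: [-1.1, -0.2, -0.4]
grip_width: 0.0359
gripper_force: 0.3
```

Request:
{"method": "carry_out", "body": {"steps": [{"linear":[0,0,0],"turn":[0,0,0.01],"hand":0.16},{"linear":[0,0,0],"turn":[0,0,0.01],"hand":0.16},{"linear":[0,0,0],"turn":[0,0,0.01],"hand":0.16},{"linear":[0,0,0],"turn":[0,0,0.01],"hand":0.16}]}}

```text
clock: 17.07
ee_pos: [0.579, -0.056, 0.0583]
orientation: [2.697, -1.61, -0.001]
contact_force: [-0.6, -1.0, -0.3]
grip_width: 0.0357
gripper_force: 0.3
```

Request:
{"method": "carry_out", "body": {"steps": [{"linear":[0,0,0],"turn":[0,0,0.01],"hand":0.16},{"linear":[0,0,0],"turn":[0,0,0.01],"hand":0.16},{"linear":[0,0,0],"turn":[0,0,0.01],"hand":0.16},{"linear":[0,0,0],"turn":[0,0,0.01],"hand":0.16}]}}

```text
clock: 17.4
ee_pos: [0.579, -0.0561, 0.0583]
orientation: [2.474, -1.935, -0.001]
contact_force: [-1.2, -0.7, -0.4]
grip_width: 0.0358
gripper_force: 0.3
```

```bash
python3 st.py
```

```text
t 17.4 q6 2.594 p [ 0.579  -0.0561  0.0583] tx deg -76.1 zax [-0.001 -0.    -1.   ] w 0.03583337172869096 F [-1.16 -0.65 -0.45] T [-0.112  0.065 -0.05 ]
```

Request:
{"method": "carry_out", "body": {"steps": [{"linear":[0,0,0],"turn":[0,0,0.01],"hand":0.16},{"linear":[0,0,0],"turn":[0,0,0.01],"hand":0.16},{"linear":[0,0,0],"turn":[0,0,0.01],"hand":0.16},{"linear":[0,0,0],"turn":[0,0,0.01],"hand":0.16}]}}

```text
clock: 17.73
ee_pos: [0.579, -0.0561, 0.0583]
orientation: [2.212, -2.23, -0.0]
contact_force: [-0.6, 0.1, -1.0]
grip_width: 0.0361
gripper_force: 0.3
```

Not at the stop yet. Re-engaging for a third stroke.

Request:
{"method": "carry_out", "body": {"steps": [{"linear":[0,0,0],"turn":[0,0,0],"hand":-1},{"linear":[0,0,0],"turn":[0,0,0],"hand":-1},{"linear":[0,0,0],"turn":[0,0,0],"hand":-1},{"linear":[0,0,0],"turn":[0,0,0],"hand":-1},{"linear":[0,0,0],"turn":[0,0,0],"hand":-1},{"linear":[0,0,0],"turn":[0,0,0],"hand":-1},{"linear":[0,0,0],"turn":[0,0,-0.0195],"hand":-1},{"linear":[0,0,0],"turn":[0,0,-0.0195],"hand":-1},{"linear":[0,0,0],"turn":[0,0,-0.0195],"hand":-1}]}}

```text
clock: 18.48
ee_pos: [0.5793, -0.056, 0.0585]
orientation: [-2.591, 1.776, -0.0]
contact_force: [-0.9, -0.1, 0.3]
grip_width: 0.0855
gripper_force: 0.0
```

Request:
{"method": "carry_out", "body": {"steps": [{"linear":[0,0,0],"turn":[0,0,-0.0195],"hand":-1},{"linear":[0,0,0],"turn":[0,0,-0.0195],"hand":-1},{"linear":[0,0,0],"turn":[0,0,-0.0195],"hand":-1},{"linear":[0,0,0],"turn":[0,0,-0.0195],"hand":-1},{"linear":[0,0,0],"turn":[0,0,-0.0195],"hand":-1},{"linear":[0,0,0],"turn":[0,0,-0.0195],"hand":-1},{"linear":[0,0,0],"turn":[0,0,-0.0195],"hand":-1},{"linear":[0,0,0],"turn":[0,0,-0.0195],"hand":-1},{"linear":[0,0,0],"turn":[0,0,-0.0195],"hand":-1},{"linear":[0,0,0],"turn":[0,0,-0.0195],"hand":-1},{"linear":[0,0,0],"turn":[0,0,-0.0195],"hand":-1},{"linear":[0,0,0],"turn":[0,0,-0.0195],"hand":-1}]}}

```text
clock: 19.48
ee_pos: [0.5793, -0.056, 0.0585]
orientation: [3.113, 0.421, 0.0]
contact_force: [1.1, 0.4, 1.0]
grip_width: 0.0856
gripper_force: 0.0
```

Request:
{"method": "carry_out", "body": {"steps": [{"linear":[0,0,0],"turn":[0,0,-0.0195],"hand":-1},{"linear":[0,0,0],"turn":[0,0,-0.0195],"hand":-1},{"linear":[0,0,0],"turn":[0,0,-0.0195],"hand":-1},{"linear":[0,0,0],"turn":[0,0,-0.0195],"hand":-1},{"linear":[0,0,0],"turn":[0,0,-0.0195],"hand":-1},{"linear":[0,0,0],"turn":[0,0,-0.0195],"hand":-1},{"linear":[0,0,0],"turn":[0,0,-0.0195],"hand":-1},{"linear":[0,0,0],"turn":[0,0,-0.0195],"hand":-1},{"linear":[0,0,0],"turn":[0,0,-0.0195],"hand":-1},{"linear":[0,0,0],"turn":[0,0,-0.0195],"hand":-1},{"linear":[0,0,0],"turn":[0,0,-0.0195],"hand":-1},{"linear":[0,0,0],"turn":[0,0,-0.009],"hand":-1}]}}

```text
clock: 20.48
ee_pos: [0.5793, -0.056, 0.0585]
orientation: [2.106, 2.331, 0.0]
contact_force: [0.3, 0.4, 0.2]
grip_width: 0.0858
gripper_force: 0.0
```

Request:
{"method": "carry_out", "body": {"steps": [{"linear":[0,0,0],"turn":[0,0,0],"hand":0.16},{"linear":[0,0,0],"turn":[0,0,0],"hand":0.16},{"linear":[0,0,0],"turn":[0,0,0],"hand":0.16},{"linear":[0,0,0],"turn":[0,0,0],"hand":0.16},{"linear":[0,0,0],"turn":[0,0,0],"hand":0.16},{"linear":[0,0,0],"turn":[0,0,0],"hand":0.16}]}}

```text
clock: 20.98
ee_pos: [0.5793, -0.056, 0.0585]
orientation: [-2.113, -2.325, 0.0]
contact_force: [-0.5, 0.2, 0.1]
grip_width: 0.0354
gripper_force: 0.0
```

```bash
python3 look.py
```

```text
t 20.9833 q6 -0.399 p [ 0.5793 -0.056   0.0585] tx deg 95.5 zax [-0. -0. -1.] w 0.035387047173658315 F [-0.48  0.17  0.11] T [ 0.004 -0.003 -0.019]
wing_nut 0.83 [275.3 259.9] [ 0.5786 -0.0556  0.054 ]
wings 0.91 [275.  272.7] [ 0.5785 -0.0545  0.07  ]
```

Request:
{"method": "carry_out", "body": {"steps": [{"linear":[0,0,0],"turn":[0,0,0.01],"hand":0.16},{"linear":[0,0,0],"turn":[0,0,0.01],"hand":0.16},{"linear":[0,0,0],"turn":[0,0,0.01],"hand":0.16},{"linear":[0,0,0],"turn":[0,0,0.01],"hand":0.16}]}}

```text
clock: 21.47
ee_pos: [0.5792, -0.0562, 0.0585]
orientation: [2.39, 2.038, -0.001]
contact_force: [-0.7, -1.2, 0.1]
grip_width: 0.036
gripper_force: 0.3
```

Request:
{"method": "carry_out", "body": {"steps": [{"linear":[0,0,0],"turn":[0,0,0.01],"hand":0.16},{"linear":[0,0,0],"turn":[0,0,0.01],"hand":0.16},{"linear":[0,0,0],"turn":[0,0,0.01],"hand":0.16},{"linear":[0,0,0],"turn":[0,0,0.01],"hand":0.16}]}}

```text
clock: 21.8
ee_pos: [0.5792, -0.0562, 0.0585]
orientation: [2.627, 1.722, -0.001]
contact_force: [-0.2, -0.8, -0.3]
grip_width: 0.0362
gripper_force: 0.3
```

Request:
{"method": "carry_out", "body": {"steps": [{"linear":[0,0,0],"turn":[0,0,0.01],"hand":0.16},{"linear":[0,0,0],"turn":[0,0,0.01],"hand":0.16},{"linear":[0,0,0],"turn":[0,0,0.01],"hand":0.16},{"linear":[0,0,0],"turn":[0,0,0.01],"hand":0.16}]}}

```text
clock: 22.13
ee_pos: [0.5791, -0.0562, 0.0584]
orientation: [2.822, 1.38, -0.001]
contact_force: [-0.8, -1.3, 0.1]
grip_width: 0.0357
gripper_force: 0.3
```

Request:
{"method": "carry_out", "body": {"steps": [{"linear":[0,0,0],"turn":[0,0,0.01],"hand":0.16},{"linear":[0,0,0],"turn":[0,0,0.01],"hand":0.16},{"linear":[0,0,0],"turn":[0,0,0.01],"hand":0.16},{"linear":[0,0,0],"turn":[0,0,0.01],"hand":0.16}]}}

```text
clock: 22.47
ee_pos: [0.5782, -0.0563, 0.0582]
orientation: [-2.972, -1.016, 0.004]
contact_force: [-3.8, -1.6, 2.4]
grip_width: 0.0359
gripper_force: 9.8
```

The pad force jumped from 0.3 to 9.8 N, so the nut has reached the stop. Checking before I release.

```bash
python3 look.py w6
```

```text
t 22.4667 q6 0.609 p [ 0.5782 -0.0563  0.0582] tx deg 37.7 zax [-0.003 -0.001 -1.   ] w 0.0358831685703154 F [-3.78 -1.56  2.41] T [-0.179  0.484  0.427]
wing_nut 0.68 [277.  254.6] [ 0.581  -0.0537  0.054 ]
wings 0.67 [275.2 272.4] [ 0.5791 -0.0541  0.07  ]
[279.11714721 269.47992744]
crop origin 169 159
```

View pics/w6.png

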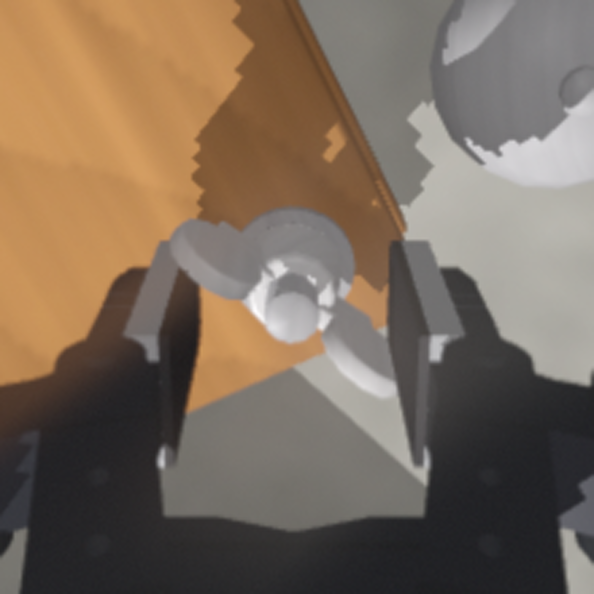

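The torque is 0.43 N m, so the nut is hard on its stop; the press and bell look undisturbed. Backing off, opening and lifting clear.

Request:
{"method": "carry_out", "body": {"steps": [{"linear":[0,0,0],"turn":[0,0,-0.015],"hand":0.16},{"linear":[0,0,0],"turn":[0,0,-0.015],"hand":0.16},{"linear":[0,0,0],"turn":[0,0,0],"hand":-0.2},{"linear":[0,0,0],"turn":[0,0,0],"hand":-0.2},{"linear":[0,0,0],"turn":[0,0,0],"hand":-0.2},{"linear":[0,0,-0.02],"turn":[0,0,0],"hand":-0.2},{"linear":[0,0,-0.045],"turn":[0,0,0],"hand":-0.2},{"linear":[0,0,-0.045],"turn":[0,0,0],"hand":-0.2},{"linear":[0,0,-0.045],"turn":[0,0,0],"hand":-0.2},{"linear":[0,0,-0.045],"turn":[0,0,0],"hand":-0.2},{"linear":[0,0,0],"turn":[0,0,0],"hand":-0.2},{"linear":[0,0,0],"turn":[0,0,0],"hand":-0.2}]}}

```text
clock: 23.62
ee_pos: [0.5811, -0.0565, 0.2217]
orientation: [2.859, 1.292, 0.008]
contact_force: [-0.8, -0.4, -0.9]
grip_width: 0.0513
gripper_force: 0.0
```

```bash
python3 st.py; python3 - <<'E'
from h import *
s=r.snapshot('wrist');cv2.imwrite('pics/w7.png',s['frame'][:,:,::-1])
for q,z in[('wing_nut',.054),('bell',0)]:
    for p in r.pinpoint('wrist',q)[:2]: print(q,round(p['confidence'],2),np.round(p['at'],1),atz(s,p['at'],z).round(4))
E
```

```text
t 23.6167 q6 0.418 p [ 0.5811 -0.0565  0.2217] tx deg 48.6 zax [ 0.006 -0.002 -1.   ] w 0.05127153999666246 F [-0.75 -0.4  -0.91] T [0.018 0.026 0.027]
wing_nut 0.64 [276.2 191.1] [ 0.5814 -0.0556  0.054 ]
bell 0.64 [327.4 162.1] [ 0.6429 -0.0788  0.    ]
```

View pics/w7.png

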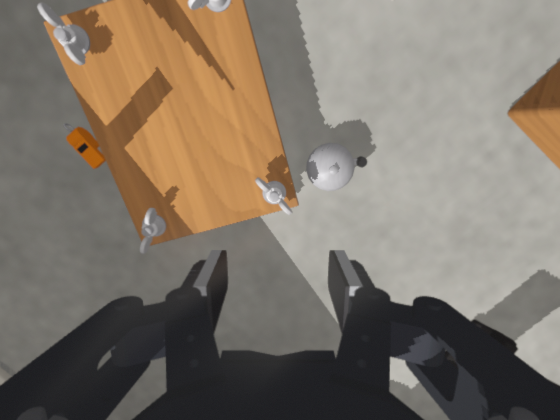

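The final view shows the nut at (275,192) with the gripper well above it, and the press, bell (331,166) and whistle (85,148) in place.

```bash
python3 -c "
from bench import r
print(r.hand_in())"
```

```text
the job is handed in; nothing more can be done
None
```

The loose wing nut was turned clockwise to its hard stop (0.43 N m measured there) with ungripped fingertip strokes, the press and its neighbours look unmoved in the last picture, the arm is clear above, and the job is handed in; no verdict came back.

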